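Load, pin and hold the hinged drill jig

ROBOT

A 7-joint arm with a two-finger parallel gripper is mounted at the origin on the work surface. World frame = base frame: x ahead of the robot, y to its left, z up, the work surface at z = 0. Lengths are in mm, angles in rad, forces in N, time in s.
With the tool pointing down it reaches from about 425 to 925 mm from the base axis. Payload 6.8 kg.
Tool frame: the origin (TCP) lies at the very end of the fingers, on their centre line; the grasp point (between the pads) lies 19 mm behind it; z points along the fingers, y is the direction in which the jaws open and shut (so a half turn about z gives the same grasp; the last joint's range is limited). The gripper opens to 88 mm and grips with 3 to 60 N. Pads are 20 mm wide; open, the fingers measure 115 mm over their backs; the gripper's body (75 mm by 178 mm) begins 61 mm behind the grasp point.
Start: joints at [-1.359, 0.477, 0.022, 1.555, -0.011, 1.109, -0.083], TCP at [212.2, 640.796, 186.964] pointing down, gripper open.
Joint ranges: [-2.96, 2.96], [-0.34, 2.1], [-1.41, 1.46], [0.24, 2.44], [-1.37, 4.51], [0.17, 1.92], [-2.96, 2.96]. Speed limits (rad/s): [2.39, 2.39, 3.14, 3.14, 3.14, 3.14, 3.14].

INTERFACE

Orientations are given as a unit quaternion [w, x, y, z].
In Python, from rig import status, get_image, camera_info, ticket gives the robot as it stands. The module is installed in compiled form; this text tells all that it offers.
- The arm moves only by the shell command python3 -m handwheel 'ROWS' [FORCE]. ROWS is JSON, one flat list of numbers, 7 for each row, row after row: the shift along the world's x, y, z in mm, then the turn, a rotation vector about the world's x, y, z in degrees, then the opening, from 0 (shut) to 1 (fully open). A call has 1 to 12 rows; each row is the pose to reach, as a shift and turn from the pose measured when the call began; what a row does not reach only later rows make up. A row lasts 1/8 s, in which the tool goes at most 62.5 mm and 10.7 degrees, less where a joint would pass 70% of its speed; a pose out of reach is approached as far as the arm can. A call with a gripper value outside its range is refused whole. The fingers move at their own pace and stop on an object; FORCE is the grip in N (left out, the last holds). Time passes only in rows, so rows that repeat a pose let the fingers close. It gives the time, the measured TCP pose, the force and the opening at its end, in the units of the state.
- status.get_obs(): the state, without advancing time (a new reading comes with each control period).
- get_image(name): name is "scene" or "top" or "wrist"; returns (picture, depth): 384x512x3 uint8, red, green, blue; 384x512 float32, mm along the optical axis (not along the pixel's ray), 0 where there is no reading.
- camera_info(name): a dict with "fovy" (degrees; the focal length in pixels is half the picture's height over the tangent of half this angle, whatever the lens; pixels are square), "cx", "cy" (the principal point, pixels), "world_to_cam" (4x4, takes a point from world to camera coordinates). Camera axes: x right, y down, z forward; pixel columns grow to the right and rows downward; lengths in mm; the calibration is good to about 2 mm. The wrist camera is an equidistant fisheye: a pixel r from the principal point sees the ray r / f radians off the axis. A picture is of the moment at which its call begins: read the wrist's pose just before it. camera_info takes no time and is no camera call; for the wrist camera it gives the pose at the moment of the call.
- ticket.job_done(): hands the job in, once; it reports no verdict.
The state is a dict: "time_s": time; "joints": joint angles; "dq": joint speeds; "effort": joint torques, N m; "tcp_pos": TCP position; "ee_rot": TCP orientation; "contact_force": force on the tool from outside, world axes, zero at the start; "moment": the same for the moment, N m; "finger_gap": finger opening in mm.
Only numpy, scipy, OpenCV 4.12 (cv2) and the standard library are available. Lean on these libraries where they do the work, as an engineer would, in place of code of your own. Each camera call takes 0.05 s, during which the arm holds its last target. There are 200 camera calls.

TASK

A steel strap lies short of home in the channel of the hinged drill jig: swing the sprung feed lever all the way to its stop so that it pushes the strap fully home, and let the lever spring back. Then swing the hinged leaf down over the strap, take the middle-sized of the three knobbed pins from the wooden stand and push it fully down through the leaf's hole into the base. Finish while still holding: keep bearing down so that the sprung leaf stays pressed hard shut on the base with the pin's shoulder down on it, ready for drilling, and leave the other two pins and the other things on the bench where they are.

Things in the scene. Friction and masses are not known exactly. Their poses are not given: they have to be found in the camera images.
- jig: drill jig screwed to the bench; steel base plate 20 mm thick, x -115 to 85, y -70 to 65 mm. Origin on the bench below the middle of the strap when home; +x along the channel to the end stop (the strap is pushed to +x), +y to the leaf's hinge, z up. Channel floor at z = 20 mm, between 6 mm high rails 32 mm apart; end stop at x = 60 mm
- strap_mid (a point): centre of the loose strap, a flat steel bar 120 x 30 x 6 mm lying in the channel along the jig's x. Fully home this point is within 3 mm of x = 0 in the jig's frame, at z = 23 mm; it starts 12 to 26 mm short (negative x)
- feed_lever (a joint): feed lever, a steel bar crossing over the channel on an upright pivot: 0 at rest, 0.60 rad at its stop, counter-clockwise from above. A spring (0.15 N m at rest, 0.3 at the stop) returns it to 0. A nose under the bar pushes the strap's near end; the strap is home, to within 1 mm, just as the lever meets its stop
- lever_grip (a point): centre of the lever's black upright grip, 18 mm across, 34 mm tall (40 to 74 mm above the bench), 125 mm from the pivot; may be pinched or pushed. At rest it lies at x = -118, y = -69 mm in the jig's frame; in the stroke it moves about 74 mm towards the jig's +x
- lever_pivot (a point): point on the lever's vertical pivot axis, 32 mm above the bench
- leaf (a joint): angle of the leaf: 0 hard shut, about 0.05 where it rests on its two sprung plungers by its own weight, 2.0 open limit. It starts open at 1.75 to 1.93 rad and stays there; pushed below about 1.1 rad it sinks shut by itself in one to two seconds. Pressing it from 0.05 to 0 takes about 8 N at the pin hole
- leaf_hinge (a point): middle of the leaf's hinge axis, 32 mm above the bench; the axis runs along the jig's x
- pin_hole (a point): centre of the pin hole's mouth in the leaf's outer face; z is that face's outward normal. The leaf is an aluminium plate 114 mm along the hinge, 10 mm thick, from 5 to 105 mm from the hinge axis (at mid-thickness); the hole is 14 mm wide, chamfered to 18, 92 mm from the hinge axis, midway along the hinge. Leaf hard shut: mouth 37 mm above the bench
- leaf_grip (a point): centre of the black sleeve (14 mm across, 20 mm long) of the finger bar that sticks out of the leaf's free edge, 134 mm from the hinge axis, 36 mm towards the jig's -x from the hole; upright when the leaf is open
- base_hole (a point): centre of the mouth of the hole in the base, 20 mm above the bench, 14 mm wide, chamfered to 18 mm, going through; under the leaf's hole when the leaf is shut
- pin_knob (a point): centre of the knob of the middle-sized pin, the one to use: black knob 22 mm across, 26 mm tall; under it a steel shoulder 32 mm across, 5 mm thick, its underside 18 mm below this point; then a 12 mm shank 34 mm long, its last 6 mm tapered to 7. Stands upright in the stand, shoulder on the stand's top; z up its axis. Seated with the leaf hard shut it is 55 mm above the bench
- pin: the same middle-sized pin; origin on its axis at the underside of the shoulder (18 mm below the knob's centre)
- stand: light wooden block 210 x 56 x 42 mm, fixed; origin under its centre, x along its length. Three 18 mm holes 65 mm apart along x hold the three pins, in any order
- mug: white mug, 80 mm across, 90 mm tall; origin under its centre
- spray_can: grey aerosol can with a white cap, 52 mm across, 160 mm tall; origin under its centre
- wrench: steel spanner, 190 mm long, lying flat
- screwdriver: black-handled screwdriver, 200 mm long, lying flat
- jar: glass jar with steel lid, 64 mm across, 75 mm tall; origin under its centre
- drill: grey and black cordless drill standing on its battery, 185 mm tall, chuck and bit along its +x; origin under the battery
- big_pin: the large pin: 16 mm shank, black knob 34 mm across, 32 mm tall, steel shoulder 44 mm across; too fat for the jig; origin on the axis at the stand's top face
- small_pin: the small pin: 8 mm shank, black knob 13 mm across, 18 mm tall, shoulder 22 mm across; too thin for the jig; origin on the axis at the stand's top face
Mind the look-alikes: they are no part of the job. Leave any red look-alike of the pin alone. Leave any green look-alike of the part that bears strap_mid alone.

How it is judged (in metres and radians):
On the way, in this order (a step that is already met when the one before it is completed fails the run):
1. the feed lever is swung to its stop (within 0.05 rad) and the strap is home (within 3 mm) (value of joint feed_lever above 0.55 rad and x of strap_mid in the frame of jig between -0.003 and 0.003 m and z of strap_mid in the frame of jig below 0.026 m), for 0.1 s.
2. the lever has been let go and has sprung back, the strap still home (value of joint feed_lever below 0.08 rad and contact force between the fingers and feed_lever below 0.2 N and x of strap_mid in the frame of jig between -0.003 and 0.003 m and z of strap_mid in the frame of jig below 0.026 m), for 0.2 s.
3. the leaf is down over the strap (value of joint leaf below 0.1 rad and value of joint feed_lever below 0.08 rad and x of strap_mid in the frame of jig between -0.003 and 0.003 m and z of strap_mid in the frame of jig below 0.026 m), for 0.2 s.
4. the middle-sized pin is down through the leaf and well into the base (value of joint leaf below 0.1 rad and z of pin_knob in the frame of base_hole below 0.044 m and horizontal distance between pin_knob and base_hole below 0.006 m and angle between pin_knob's own z axis and vertical below 0.12 rad), for 0.1 s.
At the end, for the whole second after the job is handed in: through the last second the gripper presses on the pin or leaf (over 3 N); leaf shut (under 0.015 rad); middle-sized pin upright (0.12 rad), its knob's centre within 6 mm of the base hole's axis and under 58 mm above the bench; strap within 3 mm of home; lever within 0.08 rad of rest (value of joint leaf below 0.015 rad and z of pin_knob in the frame of base_hole below 0.038 m and horizontal distance between pin_knob and base_hole below 0.006 m and angle between pin_knob's own z axis and vertical below 0.12 rad and x of strap_mid in the frame of jig between -0.003 and 0.003 m and z of strap_mid in the frame of jig below 0.026 m and value of joint feed_lever below 0.08 rad and (contact force between the fingers and pin above 3 N or contact force between the fingers and leaf above 3 N)); the arm keeps its last pose, push and grip.
It fails at once if one of the other two pins is shifted by more than 30 mm (distance of any of big_pin, small_pin from where it was at the start of the episode above 0.03 m).
It fails at once if another thing on the bench is shifted by more than 30 mm (distance of any of mug, spray_can, wrench, screwdriver, jar, drill from where it was at the start of the episode above 0.03 m).
It also fails if it takes over 72 s, if anything falls off the work surface, if the arm or the gripper's body presses on something with over 40 N, if the wrist force passes 120 N, or if a joint passes its speed limit or range.

## Working session

There is one attempt and no reset: what is moved stays moved. The work goes in short steps, Python scripts to look and compute and a shell command to move; the robot and the scene stay as the last step left them, time stands still between calls to the robot, and variables do not carry over. Pictures are saved under pics/ and viewed, about 8 in all and at most 12, crops included, and the job is handed in when it is done.

```bash
mkdir -p pics; cat > h.py <<'E'
import numpy as np, cv2
from rig import status, get_image, camera_info
def cap(n):
    ci=camera_info(n); im,d=get_image(n); np.savez(f'{n}.npz',im=im,d=d,T=ci['world_to_cam'],c=[ci['fovy'],ci['cx'],ci['cy']]); return im,d
def cloud(n):
    z=np.load(n+'.npz'); d=z['d']; fv,cx,cy=z['c']; f=192/np.tan(np.radians(fv)/2)
    v,u=np.mgrid[:384,:512]
    P=np.stack([(u-cx)/f*d,(v-cy)/f*d,d,np.ones_like(d)],-1)@np.linalg.inv(z['T']).T
    return z['im'],d,P[...,:3]
def proj(n,p):
    z=np.load(n+'.npz'); fv,cx,cy=z['c']; f=192/np.tan(np.radians(fv)/2)
    q=z['T']@np.r_[p,1]; return f*q[0]/q[2]+cx,f*q[1]/q[2]+cy
E
python3 - <<'E'
from h import *
for n in('top','scene'):
    im,d=cap(n); cv2.imwrite(f'pics/{n}0.png',cv2.resize(im[...,::-1],(800,600),interpolation=cv2.INTER_CUBIC))
    ci=camera_info(n); print(n,ci['fovy'],ci['cx'],ci['cy'],np.round(np.linalg.inv(ci['world_to_cam']),3).tolist())
print(status.get_obs())
E
```

```text
top 47.56246509098277 262.0031704110585 187.65416054478246 [[0.02, -0.983, 0.181, 304.9], [-0.999, -0.025, -0.023, -39.739], [0.028, -0.18, -0.983, 1372.419], [0.0, 0.0, 0.0, 1.0]]
scene 51.43896351345862 265.6311176224616 192.50447330909424 [[0.744, 0.459, -0.485, 1145.218], [0.668, -0.52, 0.532, -699.718], [-0.008, -0.72, -0.694, 912.658], [0.0, 0.0, 0.0, 1.0]]
{'time_s': 0.1, 'joints': array([-1.35906462,  0.47769147,  0.0223262 ,  1.55631717, -0.01148124,
        1.10928802, -0.08310909]), 'dq': array([-0.00037292, -0.00076125,  0.0001643 , -0.00089006,  0.0014503 ,
        0.0003449 , -0.00027874]), 'effort': array([ 4.22005862e-03, -5.84086919e+01,  1.54018488e+00, -2.73310965e+01,
       -5.41634252e-02,  1.32181199e-02,  6.53508778e-05]), 'tcp_pos': array([212.0511214 , 640.21546645, 186.11103514]), 'ee_rot': array([-6.47456061e-05,  1.59218162e-01,  9.87243109e-01, -7.85324046e-04]), 'contact_force': array([0.55850969, 0.32597554, 0.05665896]), 'moment': array([ 0.04881819, -0.01803076,  0.00857985]), 'finger_gap': 88.08987775710813}
```

View pics/top0.png

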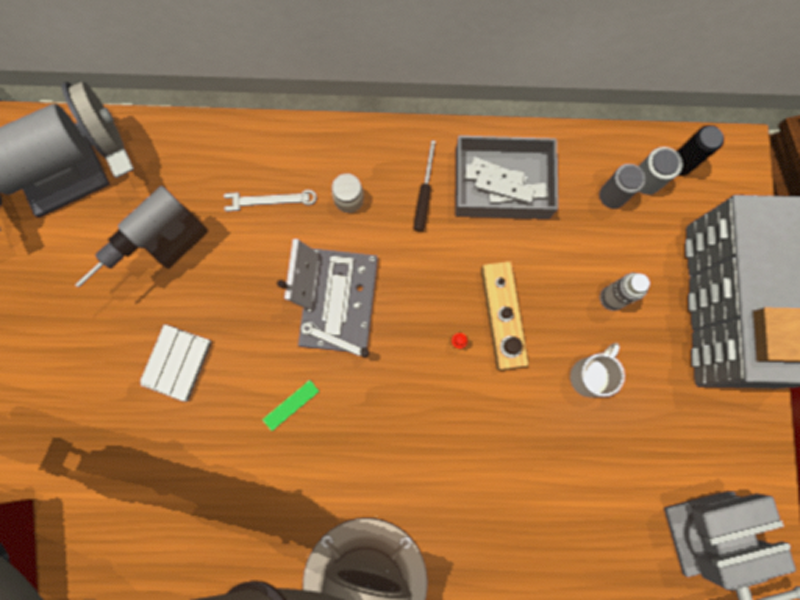

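View pics/scene0.png

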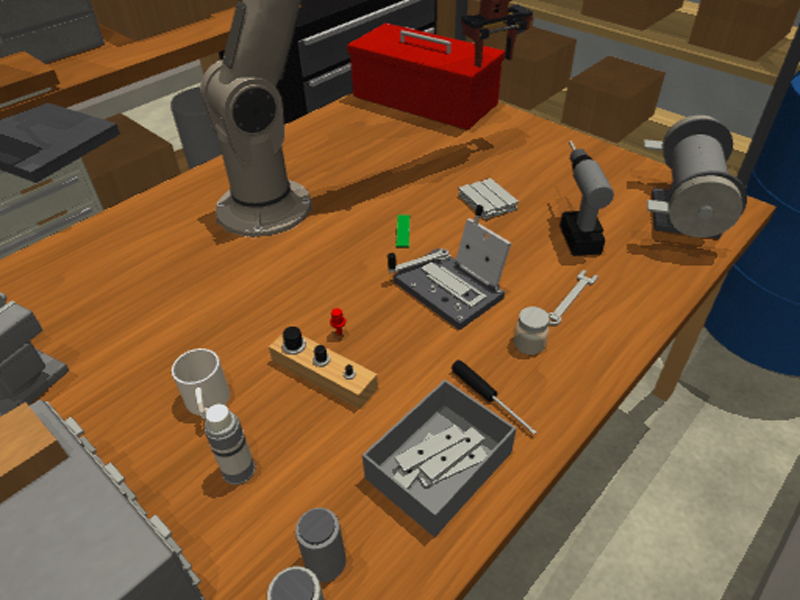

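Top view: jig at about (340,300) with its lever grip at (365,352) and its leaf upright at (300,272). The stand is at (505,315), holding three pins: small (501,282), middle (507,313) and large (512,345). The red pin look-alike is at (460,340) and the green strap at (290,405). I'll measure the jig and stand next.

```bash
python3 - <<'E'
from h import *
im,d,P=cloud('top')
def px(u,v): return int(u*.64),int(v*.64)
for nm,(u,v) in dict(grip=(365,352),piv=(308,328),leafgrip=(284,284),leaftop=(293,260),pinm=(507,313),pins=(501,282),pinb=(512,345),plate=(365,290),bench=(400,300),red=(460,340)).items():
    x,y=px(u,v); print(nm,np.round(P[y,x]),im[y,x])
# base plate
c=P[px(340,300)[1],px(340,300)[0]]
R=(abs(P[...,0]-c[0])<160)&(abs(P[...,1]-c[1])<140)
print('hist',np.histogram(P[...,2][R],bins=range(-10,160,5)))
m=R&(P[...,2]>14)&(P[...,2]<45); 
pts=P[m][:,:2].astype(np.float32); print(cv2.minAreaRect(pts),len(pts))
# stand: top z=42
c=P[px(505,297)[1],px(505,297)[0]];print(c)
R=(abs(P[...,0]-c[0])<160)&(abs(P[...,1]-c[1])<70)&(P[...,2]>36)&(P[...,2]<48)
print(cv2.minAreaRect(P[R][:,:2].astype(np.float32)))
a=cv2.resize(im[140:240,170:270,::-1],(600,600),interpolation=cv2.INTER_CUBIC)
cv2.imwrite('pics/jigtop.png',a)
si,sd,SP=cloud('scene'); u,v=proj('scene',[c[0],c[1],42]);print(u,v)
a=cv2.resize(si[120:264,160:352,::-1],(800,600),interpolation=cv2.INTER_CUBIC)
cv2.imwrite('pics/jigscene.png',a)
E
```

```text
grip [428.  13.  76.] [76 64 57]
piv [478. 126.  43.] [160 157 149]
leafgrip [540. 159. 167.] [60 45 35]
leaftop [590. 149. 139.] [231 229 223]
pinm [ 510. -259.   75.] [77 62 52]
pins [ 574. -249.   62.] [61 47 38]
pinb [ 449. -267.   79.] [78 61 52]
plate [559.  20.  21.] [123 117 117]
bench [542. -54.   2.] [193 119  52]
red [ 458. -170.   62.] [241  56  35]
hist (array([ 156, 2292, 2724,  284,   57,  688,  985,  451,  165,  154,   42,
         23,   29,   30,   25,   32,   34,   40,   33,   27,   25,   31,
         34,   26,   38,   32,   26,   44,  101,   29,    1,    3,    1]), array([-10,  -5,   0,   5,  10,  15,  20,  25,  30,  35,  40,  45,  50,
        55,  60,  65,  70,  75,  80,  85,  90,  95, 100, 105, 110, 115,
       120, 125, 130, 135, 140, 145, 150, 155]))
((535.7468872070312, 70.55517578125), (134.59619140625, 205.44802856445312), 84.62126922607422) 2509
[ 547.26554067 -261.96374304   40.23201692]
((513.1541748046875, -262.9952087402344), (209.7283172607422, 57.28396224975586), 8.845101356506348)
214.04309716854738 236.43849105511745
```

View pics/jigtop.png

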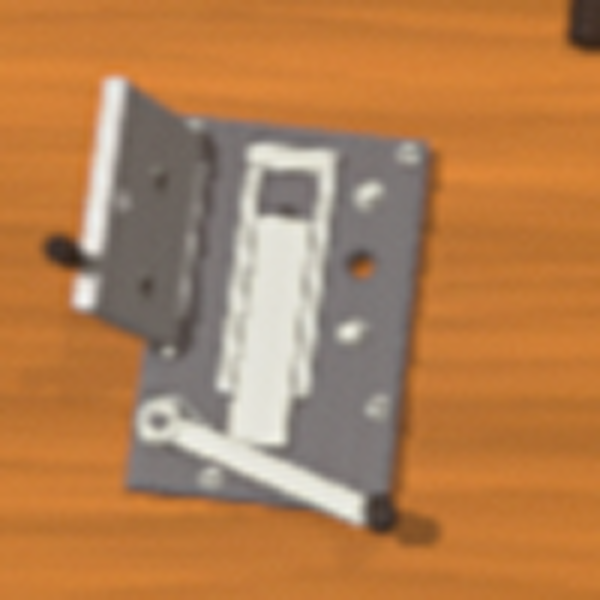

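View pics/jigscene.png

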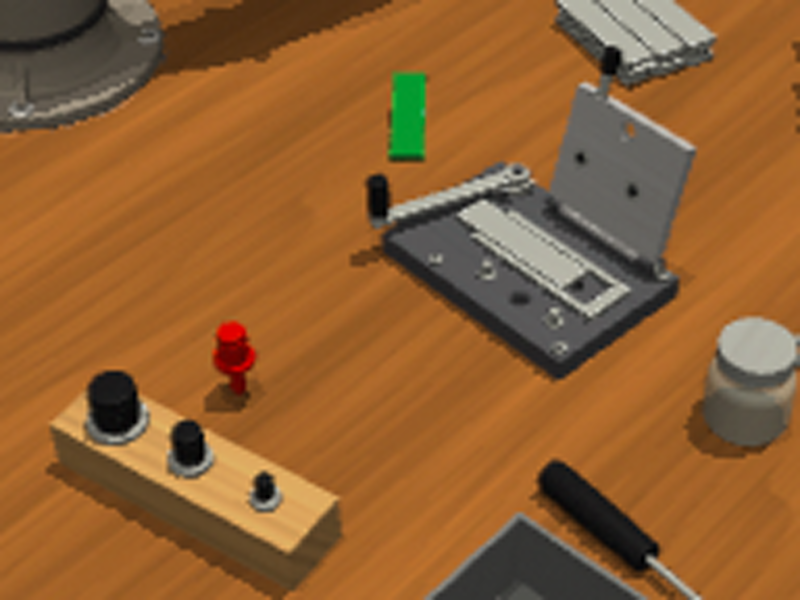

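```bash
cat >> h.py <<'E'
def ray(n,u,v,z):
    q=np.load(n+'.npz'); fv,cx,cy=q['c']; f=192/np.tan(np.radians(fv)/2); M=np.linalg.inv(q['T'])
    r=M[:3,:3]@[(u-cx)/f,(v-cy)/f,1]; o=M[:3,3]; return o+r*(z-o[2])/r[2]
E
python3 - <<'E'
from h import *
g=lambda u,v,z:ray('top',170+(u+.5)/6-.5,140+(v+.5)/6-.5,z)[:2]
C=np.array([g(428,143,20),g(130,488,20),g(202,117,20)]); J=np.array([[85,-70],[-115,65],[85,65]])
print(C)
# rigid fit with corners
def fit(A,B):
    a=A-A.mean(0);b=B-B.mean(0);U,_,V=np.linalg.svd(a.T@b);R=(U@V).T;return R,B.mean(0)-R@A.mean(0)
R,t=fit(J,C);th=np.arctan2(R[1,0],R[0,0]);print('yaw',np.degrees(th),'t',t,'res',C-(J@R.T+t))
inv=lambda p:R.T@(p-t)
s=lambda u,v,z:ray('scene',160+(u+.5)/800*192-.5,120+(v+.5)/600*144-.5,z)[:2]
print('base hole',inv(g(362,265,20)),'scene',inv(s(520,299,20)))
print('grip top',inv(g(382,508,74)),'->nominal',R@[-118,-69]+t, 'top depth',g(382,508,74))
print('strap ends',inv(g(283,215,26)),inv(g(258,440,26)),'pivot',inv(g(160,420,40)))
print('scene corners',inv(s(678,285,20)),inv(s(556,370,20)),inv(s(384,243,20)))
f=lambda u,v,z:np.round(ray('top',u*.64,v*.64,z)[:2],1)
print('pin knob top',f(507,312.5,73),'scene',np.round(s(187,430,73)[:2],1))
im,d,P=cloud('top')
# knob clouds
for n in('top','scene'):
    im,d,P=cloud(n)
    for nm,c,z0,z1 in(('mid',(511,-262),67,80),('big',(449,-270),70,90),('small',(574,-252),55,80),('grip',(428,13),55,90),('leafgrip',(540,159),145,200)):
        m=(np.hypot(P[...,0]-c[0],P[...,1]-c[1])<28)&(P[...,2]>z0)&(P[...,2]<z1)&(im.max(-1)<110)
        Q=P[m]; print(n,nm,len(Q),np.round((Q.min(0)+Q.max(0))/2,1),np.round(Q.mean(0),1),np.round(Q.max(0)-Q.min(0),1))
    # leaf plane
E
```

```text
[[630.32059924  -3.27414537]
 [443.18619124 145.11805105]
 [641.23469568 116.87359118]]
yaw -5.815049155989786 t [551.31515085  68.19957245] res [[ 1.53507967  6.77806793]
 [-0.30637892  0.60143533]
 [-1.22870075 -7.37950326]]
base hole [ 16.0535805  -37.29623164] scene [ 16.37288278 -37.93141223]
grip top [-114.43986282  -67.48755544] ->nominal [426.93144851  11.51011494] top depth [430.62650296  12.65407208]
strap ends [36.17524958  6.95383734] [-83.10093075   3.08250437] pivot [-80.73416779  52.72823356]
scene corners [88.87307453 63.83639748] [ 89.16217493 -71.47406003] [-104.61789733  -72.86429529]
pin knob top [ 510.6 -260.8] scene [ 511.8 -261.6]
top mid 29 [ 512.2 -261.1   73.9] [ 511.7 -260.4   73. ] [16.1 15.7 11.6]
top big 83 [ 447.  -271.5   78.7] [ 447.  -271.    79.1] [29.5 28.6 13.7]
top small 10 [ 574.8 -250.9   63.2] [ 574.8 -250.6   63. ] [ 6.8  8.4 11.2]
top grip 29 [429.2  12.3  67.3] [428.2  13.1  72.1] [16.6 15.1 21.9]
top leafgrip 26 [538.4 159.3 160.7] [537.4 160.  165. ] [12.3 16.8 30.2]
scene mid 43 [ 512.9 -264.2   72.2] [ 514.8 -265.4   73.2] [20.4 22.3 10.2]
scene big 101 [ 450.8 -276.1   77.4] [ 451.6 -276.6   79.1] [32.5 31.7 14.6]
scene small 21 [ 578.3 -254.3   62.8] [ 578.1 -255.6   62.8] [10.4 13.1 13.8]
scene grip 37 [429.3  10.7  65.9] [431.3   9.3  68.2] [15.6 18.7 21.1]
scene leafgrip 35 [539.9 158.3 159.9] [540.4 157.2 162.3] [14.8 14.  27.8]
```

Leaf, lever and pin positions from the two cameras agree. My working estimates in the world frame (x, y):

| Item | Position |
|---|---|
| Lever grip | (430, 12) |
| Lever pivot | (476, 129) |
| Lever grip at its stop | about (504, 6.5) |
| Base hole | (563.6, 29) |
| Middle knob | (511.5, -261) |
| Jig yaw | about -4.4° |

The three pins in the scene crop are big (113,405), middle (188,447) and small (264,490). The middle one, black and at the stand's centre, is the one to use. The red one at (235,360) is the look-alike. I'll pinch the lever grip first.

```bash
python3 -m handwheel '[238,-340,54,0,0,0,0.6, 238,-340,54,0,0,0,0.6, 238,-340,54,0,0,0,0.6, 238,-340,54,0,0,0,0.6, 238,-340,54,0,0,0,0.6, 238,-340,54,0,0,0,0.6, 238,-340,54,0,0,0,0.6, 218,-628,-66,0,0,0,0.6, 218,-628,-66,0,0,0,0.6, 218,-628,-66,0,0,0,0.6, 218,-628,-66,0,0,0,0.6, 218,-628,-66,0,0,0,0.6]' 15
```

```text
time_s: 1.6
tcp_pos: [429.6, 10.6, 119.6]
ee_rot: [0.0, 0.159, 0.987, -0.001]
contact_force: [0.8, -0.8, 0.1]
finger_gap: 52.9
```

```bash
python3 -m handwheel '[0,1.5,-40,0,0,0,0.6, 0,1.5,-69,0,0,0,0.6, 0,1.5,-69,0,0,0,0.6, 0,1.5,-69,0,0,0,0, 0,1.5,-69,0,0,0,0, 0,1.5,-69,0,0,0,0, 0,1.5,-69,0,0,0,0]' 12; python3 - <<'E'
from h import *
im,d=cap('scene'); cv2.imwrite('pics/s1.png',cv2.resize(im[120:264,190:382,::-1],(640,480),interpolation=cv2.INTER_CUBIC))
E
```

```text
time_s: 2.48
tcp_pos: [429.9, 12.3, 51.0]
ee_rot: [0.001, 0.159, 0.987, -0.0]
contact_force: [-0.7, -0.9, 0.2]
finger_gap: 16.5
```

View pics/s1.png

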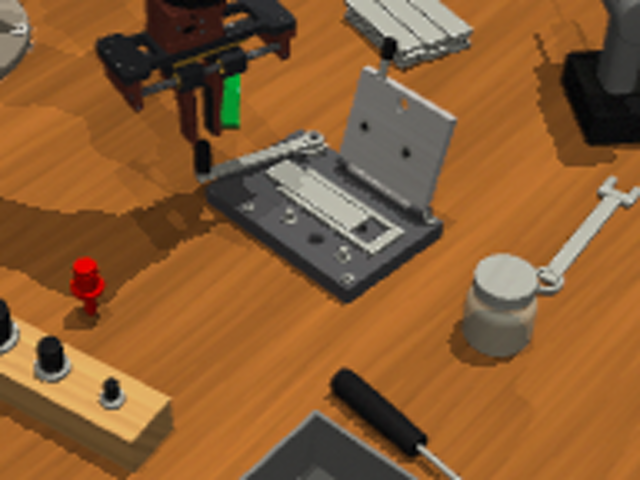

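```bash
python3 - <<'E'
from h import *
o=status.get_obs();print(o['tcp_pos'],o['finger_gap'],o['contact_force'])
for p in([430,12,51],[430,12,74],[430,12,40]):
    u,v=proj('scene',p);print((u-190)*640/192,(v-120)*480/144)
im,d=cap('wrist');cv2.imwrite('pics/w1.png',im[...,::-1])
E
```

```text
[429.79437432  12.26603226  50.88788905] 12.408008415631759 [-0.32911475 -0.29557286 -0.02965316]
201.66777708016903 162.712581826599
200.87088502136726 144.9253174185359
202.04214294077352 171.06872551553892
```

View pics/w1.png

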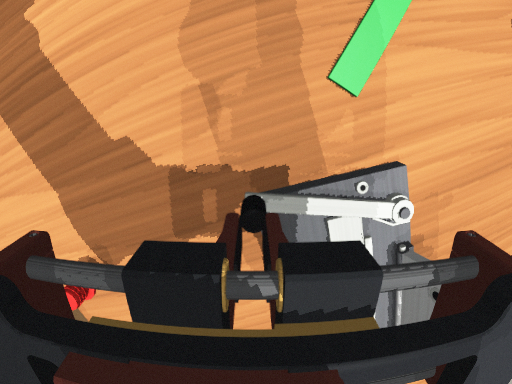

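```bash
python3 - <<'E'
from h import *
im,d,P=cloud('scene')
for u,v in((188,128),(190,135),(192,120),(212,126),(213,118),(203,158),(203,148)):
    x,y=int(190+u*.3),int(120+v*.3); print((u,v),np.round(P[y,x]),im[y,x])
z=np.load('wrist.npz');print(z['c'],np.round(np.linalg.inv(z['T']),3).tolist())
f=192/np.tan(np.radians(z['c'][0])/2)
M=np.linalg.inv(z['T'])
def w(u,v):
    r=np.hypot(u-z['c'][1],v-z['c'][2]);t=r/f; D=z['d'][v,u]; a=np.array([(u-z['c'][1])/r*np.tan(t)*D,(v-z['c'][2])/r*np.tan(t)*D,D,1]);return np.round((M@a)[:3]),z['d'][v,u]
for p in((252,205),(252,220),(232,218),(229,240),(274,218),(277,240),(400,210)): print(p,*w(*p),z['im'][p[1],p[0]])
E
```

```text
(188, 128) [430.  -7. 109.] [41 20 16]
(190, 135) [435.  -7. 103.] [54 25 19]
(192, 120) [434.  -5. 118.] [53 23 17]
(212, 126) [442.  14. 106.] [13 12 13]
(213, 118) [436.  20. 108.] [14 14 14]
(203, 158) [435.   5.  66.] [12 10 12]
(203, 148) [432.   9.  75.] [13 12 13]
[ 65.70646985 251.87834737 186.21067734] [[0.315, 0.917, 0.246, 363.559], [0.949, -0.303, -0.083, 35.08], [-0.001, 0.26, -0.966, 250.304], [0.0, 0.0, 0.0, 1.0]]
(252, 205) [422.  16.  68.] 192.30962 [15 16 17]
(252, 220) [429.  13.  77.] 185.00188 [15 14 18]
(232, 218) [417.   6.  97.] 163.84126 [54 28 23]
(229, 240) [416.   6. 126.] 135.66193 [56 28 26]
(274, 218) [424.  28.  97.] 163.6656 [50 23 21]
(277, 240) [424.  27. 126.] 135.86969 [49 24 20]
(400, 210) [474. 126.  41.] 221.67575 [40 43 42]
```

```bash
cat >> h.py <<'E'
def wcloud():
    z=np.load('wrist.npz');f=192/np.tan(np.radians(z['c'][0])/2);M=np.linalg.inv(z['T']);d=z['d']
    v,u=np.mgrid[:384,:512];du,dv=u-z['c'][1],v-z['c'][2];r=np.hypot(du,dv)+1e-9;k=np.tan(r/f)*d/r
    return z['im'],d,(np.stack([du*k,dv*k,d,np.ones_like(d)],-1)@M.T)[...,:3]
E
python3 - <<'E'
from h import *
im,d,P=wcloud(); o=status.get_obs();print(o['tcp_pos'],o['finger_gap'])
for v in range(195,300,6):
    print(v,[(u,*np.round(P[v,u]).astype(int)) for u in(215,225,232,240,252,264,272,280)])
im,d,S=cloud('scene')
m=(np.hypot(S[...,0]-430,S[...,1]-12)<70)&(S[...,2]>60)&(S[...,2]<260)
for a in range(60,260,10):
    Q=S[m&(S[...,2]>=a)&(S[...,2]<a+10)]
    if len(Q):print(a,len(Q),Q.min(0).round(),Q.max(0).round())
E
```

```text
[429.72939032  12.23779172  50.8009698 ] 7.991596062045185
195 [(215, np.int64(425), np.int64(-20), np.int64(1)), (225, np.int64(427), np.int64(-11), np.int64(2)), (232, np.int64(429), np.int64(-5), np.int64(2)), (240, np.int64(431), np.int64(1), np.int64(2)), (252, np.int64(422), np.int64(15), np.int64(45)), (264, np.int64(427), np.int64(23), np.int64(37)), (272, np.int64(429), np.int64(29), np.int64(37)), (280, np.int64(432), np.int64(35), np.int64(36))]
201 [(215, np.int64(429), np.int64(-21), np.int64(2)), (225, np.int64(432), np.int64(-13), np.int64(1)), (232, np.int64(434), np.int64(-7), np.int64(1)), (240, np.int64(437), np.int64(0), np.int64(1)), (252, np.int64(422), np.int64(16), np.int64(59)), (264, np.int64(432), np.int64(22), np.int64(38)), (272, np.int64(434), np.int64(28), np.int64(37)), (280, np.int64(436), np.int64(33), np.int64(36))]
207 [(215, np.int64(435), np.int64(-23), np.int64(3)), (225, np.int64(438), np.int64(-15), np.int64(2)), (232, np.int64(440), np.int64(-9), np.int64(1)), (240, np.int64(442), np.int64(-2), np.int64(2)), (252, np.int64(422), np.int64(16),
[... 6425 characters left out ...]
]
90 20 [414.  -6.  91.] [444.  24.  99.]
100 23 [417.  -7. 100.] [446.  23. 110.]
110 23 [416.  -8. 110.] [444.  22. 120.]
120 25 [414.  -8. 121.] [445.  26. 129.]
130 32 [412. -11. 130.] [446.  27. 140.]
140 25 [416. -12. 141.] [446.  27. 150.]
150 20 [423. -13. 150.] [445.  27. 160.]
160 12 [409. -26. 161.] [446.  25. 169.]
170 45 [410. -39. 170.] [470.  45. 180.]
180 135 [393. -57. 180.] [476.  81. 190.]
190 90 [432. -33. 190.] [472.  45. 200.]
200 133 [390. -51. 200.] [476.  79. 210.]
210 185 [384. -58. 210.] [478.  81. 220.]
220 73 [399. -33. 220.] [453.  22. 230.]
230 61 [400. -34. 230.] [454.  22. 240.]
240 29 [398. -33. 240.] [463.  15. 250.]
250 88 [386. -37. 250.] [464.  15. 260.]
```

The closing gap (8 mm) and the depth images show the fingertips really sit at z≈89 while the reported TCP says 51. So the reported height reads about 39 mm too low, while the horizontal position agrees. I'll work from the cameras: open, go down a further 38 mm, and pinch again.

```bash
python3 -m handwheel '[0,0,0,0,0,0,0.6, 0,0,0,0,0,0,0.6, 0,0,0,0,0,0,0.6, 0,0,-20,0,0,0,0.6, 0,0,-37,0,0,0,0.6, 0,0,-37,0,0,0,0.6, 0,0,-37,0,0,0,0, 0,0,-37,0,0,0,0, 0,0,-37,0,0,0,0, 0,0,-37,0,0,0,0, 0,0,-37,0,0,0,0, 0,0,-37,0,0,0,0]' 12; python3 - <<'E'
from h import *
o=status.get_obs();print(o['tcp_pos'],o['finger_gap'],o['contact_force'])
cap('wrist'); im,d,P=wcloud()
for u in (225,232,272,280): print(u,[(v,*np.round(P[v,u]).astype(int).tolist()) for v in range(201,232,3)])
E
```

```text
time_s: 4.08
tcp_pos: [430.3, 13.0, 14.1]
ee_rot: [0.001, 0.159, 0.987, -0.0]
contact_force: [1.1, 5.2, 2.4]
finger_gap: 17.8
[430.31604794  13.00859229  14.0749572 ] 17.822067424814605 [1.1388128  5.24262945 2.40482959]
225 [(201, 423, -5, 2), (204, 425, -6, 2), (207, 427, -7, 1), (210, 429, -8, 2), (213, 416, 2, 52), (216, 416, 2, 56), (219, 415, 3, 63), (222, 415, 4, 68), (225, 415, 4, 72), (228, 416, 4, 75), (231, 416, 4, 79)]
232 [(201, 424, 0, 1), (204, 426, -1, 2), (207, 429, -2, 1), (210, 431, -3, 2), (213, 433, -3, 1), (216, 417, 6, 56), (219, 417, 6, 61), (222, 416, 7, 68), (225, 417, 7, 71), (228, 418, 7, 73), (231, 420, 6, 73)]
272 [(201, 434, 28, 2), (204, 435, 28, 4), (207, 435, 27, 10), (210, 429, 28, 35), (213, 424, 28, 51), (216, 424, 28, 57), (219, 424, 27, 62), (222, 423, 27, 68), (225, 424, 27, 71), (228, 424, 27, 73), (231, 426, 26, 73)]
280 [(201, 435, 34, 3), (204, 435, 33, 9), (207, 435, 33, 15), (210, 431, 33, 33), (213, 431, 32, 37), (216, 425, 32, 57), (219, 425, 32, 63), (222, 425, 31, 68), (225, 425, 31, 71), (228, 424, 31, 76), (231, 425, 30, 79)]
```

```bash
python3 -m handwheel '[9,-3,0,0,0,4,0, 18,-5.6,0,0,0,8.6,0, 27,-7.5,0,0,0,13,0, 36.3,-8.4,0,0,0,17,0, 46,-8.8,0,0,0,21.5,0, 55,-8.5,0,0,0,26,0, 64,-7.5,0,0,0,30,0, 73.5,-5.8,0,0,0,34,0, 76,-5.3,0,0,0,34,0, 76,-5.3,0,0,0,34,0]' 12; python3 - <<'E'
from h import *
im,d=cap('top'); o=status.get_obs();print(o['tcp_pos'],o['finger_gap'],o['contact_force'])
im,d=cap('scene'); a=cv2.resize(im[150:222,210:306,::-1],(640,480),interpolation=cv2.INTER_CUBIC); cv2.imwrite('pics/s2.png',a)
E
```

```text
time_s: 5.38
tcp_pos: [504.0, 6.9, 13.9]
ee_rot: [-0.001, -0.137, 0.991, 0.0]
contact_force: [-5.5, 0.9, 11.1]
finger_gap: 17.8
[504.04963412   6.9476712   13.94092927] 17.576531110826945 [-5.11335783  1.48004344  8.77474243]
```

View pics/s2.png

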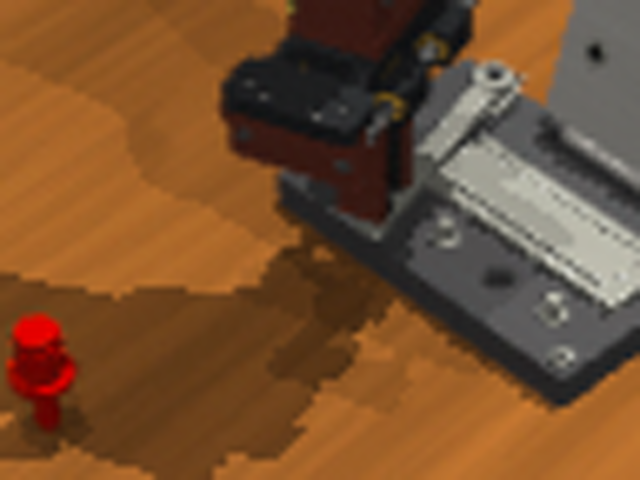

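```bash
python3 -m handwheel '[5,1.5,0,0,0,0,0, 5,1.5,0,0,0,0,0]'; python3 - <<'E'
from h import *
cap('top');im,d,P=cloud('top')
# strap/rails height profile along the channel, at z 18..30
g=lambda x,y:np.array([551.9,72.3])+np.array([[.997,.0767],[-.0767,.997]])@[x,y]
for x in range(-20,70,4):
    w=g(x,0);u,v=proj('top',[*w,26]);print(x,int(P[int(round(v)),int(round(u)),2]),im[int(round(v)),int(round(u))].tolist(),end=' | ')
E
```

```text
time_s: 5.72
tcp_pos: [504.9, 7.2, 13.6]
ee_rot: [-0.005, -0.136, 0.991, 0.0]
contact_force: [-9.5, 0.5, 13.0]
finger_gap: 17.9
-20 538 [134, 120, 104] | -16 535 [134, 120, 104] | -12 530 [131, 119, 103] | -8 525 [133, 119, 103] | -4 519 [133, 120, 103] | 0 517 [133, 120, 103] | 4 504 [132, 120, 103] | 8 501 [132, 119, 103] | 12 496 [133, 119, 104] | 16 497 [134, 120, 103] | 20 485 [134, 120, 103] | 24 481 [131, 119, 102] | 28 475 [129, 118, 101] | 32 471 [131, 118, 103] | 36 461 [138, 124, 108] | 40 456 [131, 119, 102] | 44 453 [133, 119, 103] | 48 447 [129, 116, 100] | 52 448 [138, 125, 108] | 56 440 [139, 126, 107] | 60 443 [139, 125, 108] | 64 438 [124, 113, 96] | 68 420 [146, 132, 113] |
```

Lever is against its stop (5 mm commanded, 0.9 mm moved, 9.5 N). I'll release it so it springs back, then lift.

```bash
python3 -m handwheel '[-2,0,0,0,0,0,0.7, -2,0,0,0,0,0,0.7, -2,0,0,0,0,0,0.7, -2,0,0,0,0,0,0.7, -2,0,0,0,0,0,0.7, -2,0,40,0,0,0,0.7, -20,0,80,0,0,0,0.7, -60,0,140,0,0,0,0.7, -60,0,140,0,0,0,0.7, -60,0,140,0,0,0,0.7]'; python3 - <<'E'
from h import *
im,d=cap('scene'); o=status.get_obs();print(o['tcp_pos'],o['finger_gap'],o['contact_force'])
a=cv2.resize(im[130:226,200:328,::-1],(640,480),interpolation=cv2.INTER_CUBIC); cv2.imwrite('pics/s3.png',a)
E
```

```text
time_s: 7.02
tcp_pos: [445.3, 7.3, 153.9]
ee_rot: [-0.004, -0.136, 0.991, 0.0]
contact_force: [0.8, 0.6, -0.0]
finger_gap: 61.3
[445.09710701   7.3154408  153.06867745] 61.21093080724554 [0.56605688 0.43506974 0.24648974]
```

View pics/s3.png

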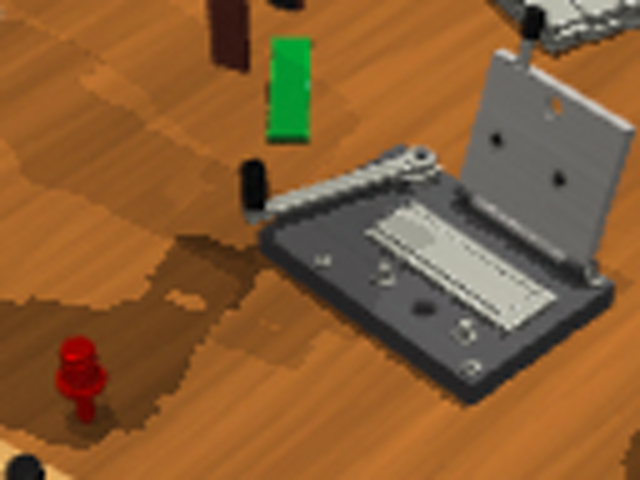

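Lever grip is back at rest (253,185), and the strap now fills the channel up to the end stop (525,320). Next I'll go behind the leaf's finger bar.

```bash
python3 -m handwheel '[0,60,20,0,0,0,0, 0,120,20,0,0,0,0, 0,180,20,0,0,0,0, 0,181,20,0,0,0,0, 50,181,20,0,0,0,0, 94,181,20,0,0,0,0, 94,181,20,0,0,0,0, 94,181,-20,0,0,0,0, 94,181,-44,0,0,0,0, 94,181,-44,0,0,0,0]'; python3 - <<'E'
from h import *
im,d=cap('top');o=status.get_obs();print(o['tcp_pos'],o['finger_gap'],o['contact_force'],np.linalg.inv(camera_info('wrist')['world_to_cam'])[:3,3])
im,d=cap('scene'); im,d,P=cloud('scene')
for a in range(100,230,10):
    m=(abs(P[...,0]-539)<40)&(P[...,1]>130)&(P[...,1]<230)&(P[...,2]>=a)&(P[...,2]<a+10)
    if m.any():print(a,m.sum(),P[m].min(0).round(),P[m].max(0).round())
a=cv2.resize(im[100:196,220:348,::-1],(640,480),interpolation=cv2.INTER_CUBIC); cv2.imwrite('pics/s4.png',a)
E
```

```text
time_s: 8.32
tcp_pos: [536.5, 186.7, 106.3]
ee_rot: [-0.008, -0.136, 0.991, -0.001]
contact_force: [0.1, -1.0, -0.5]
finger_gap: 0.7
[537.84416411 187.33348165 107.96573276] 0.2788548768367622 [ 0.00207533 -0.12219918  0.02416607] [473.40580619 169.42383154 308.34874869]
100 49 [515. 133. 100.] [577. 143. 110.]
110 52 [516. 134. 111.] [578. 148. 120.]
120 45 [517. 139. 120.] [576. 150. 130.]
130 49 [517. 143. 130.] [579. 159. 138.]
140 12 [538. 146. 140.] [549. 186. 150.]
150 29 [535. 153. 150.] [551. 193. 160.]
160 31 [530. 153. 161.] [550. 196. 169.]
170 19 [531. 154. 170.] [549. 200. 176.]
180 3 [548. 182. 182.] [552. 192. 188.]
190 5 [545. 188. 192.] [551. 201. 196.]
220 3 [566. 171. 229.] [574. 210. 229.]
```

View pics/s4.png

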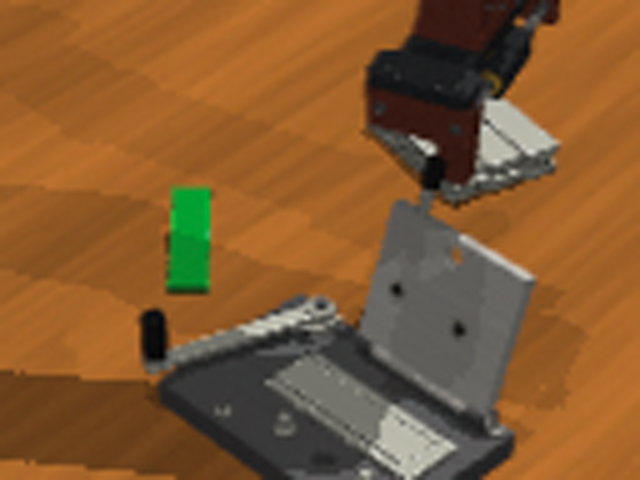

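The closed fingers are just behind the black sleeve at (432,170). I'll push the leaf over.

```bash
python3 -m handwheel '[-1,-13,0,0,0,0,0, -2,-26,0,0,0,0,0, -3,-39,0,0,0,0,0, -4,-52,0,0,0,0,0, -5,-65,0,0,0,0,0, -6,-78,-2,0,0,0,0, -7,-91,-4,0,0,0,0, -8,-104,-7,0,0,0,0, -9,-117,-10,0,0,0,0, -9,-125,-12,0,0,0,0, -9,-130,-12,0,0,0,0]'; python3 - <<'E'
from h import *
o=status.get_obs();print(o['tcp_pos'],o['contact_force'])
E
```

```text
time_s: 9.8
tcp_pos: [530.0, 56.9, 97.0]
ee_rot: [-0.006, -0.136, 0.991, -0.0]
contact_force: [0.3, 0.3, 0.6]
finger_gap: 0.5
[529.97021971  56.85613288  96.99203563] [0.27374074 0.31338846 0.60209778]
```

```bash
python3 -m handwheel '[0,-40,25,0,0,0,0.3, -5,-100,25,0,0,0,0.8, -10,-160,25,0,0,0,0.8, -14,-220,25,0,0,0,0.8, -18,-280,25,0,0,0,0.8, -18.5,-318,25,0,0,0,0.8, -18.5,-318,25,0,0,0,0.8, -18.5,-318,25,0,0,0,0.8]'; python3 - <<'E'
from h import *
o=status.get_obs();print(o['tcp_pos'],o['contact_force'],np.linalg.inv(camera_info('wrist')['world_to_cam'])[:3,3])
im,d=cap('wrist');wi,wd,W=wcloud()
m=(np.hypot(W[...,0]-511.5,W[...,1]+261)<25)&(W[...,2]>55)&(W[...,2]<85)&(wi.max(-1)<110)
Q=W[m];print('knob',len(Q),Q.min(0).round(1),Q.max(0).round(1)); T=Q[Q[:,2]>70];print(len(T),T.min(0).round(1),T.max(0).round(1),T.mean(0).round(1))
im,d=cap('top');im,d,P=cloud('top')
u,v=proj('top',[560,45,37]);u,v=int(u),int(v)
a=cv2.resize(im[v-40:v+40,u-40:u+40,::-1],(480,480),interpolation=cv2.INTER_CUBIC);print(u,v)
b=cv2.resize(wi[...,::-1],(480,360));b=np.vstack([b,np.zeros((120,480,3),np.uint8)])
cv2.imwrite('pics/c5.png',np.hstack([a,b])[:, :960][:, ::1] if 0 else cv2.resize(np.hstack([a,b]),(800,400)))
cv2.imwrite('pics/a5.png',a)
for p in((0,0),):
  m=(abs(P[...,0]-565)<50)&(abs(P[...,1]-70)<50); print(np.histogram(P[...,2][m],bins=range(0,80,5)))
E
```

```text
time_s: 10.8
tcp_pos: [511.8, -260.2, 121.9]
ee_rot: [-0.005, -0.136, 0.991, -0.0]
contact_force: [0.1, -0.1, -0.2]
finger_gap: 70.1
[ 511.80983909 -260.20366698  121.94935773] [ 0.08783833 -0.12222305 -0.24260831] [ 446.8746578  -278.3624769   322.16511613]
knob 544 [ 503.3 -274.1   55.8] [ 523.8 -251.7   76.4]
453 [ 503.9 -273.5   70. ] [ 523.8 -252.7   76.4] [ 513.2 -263.1   74.3]
224 183
(array([  0,   1,   1,  10,   5,   0,  14, 113, 228, 232, 262, 143,   8,
         0,   0]), array([ 0,  5, 10, 15, 20, 25, 30, 35, 40, 45, 50, 55, 60, 65, 70, 75]))
```

View pics/c5.png

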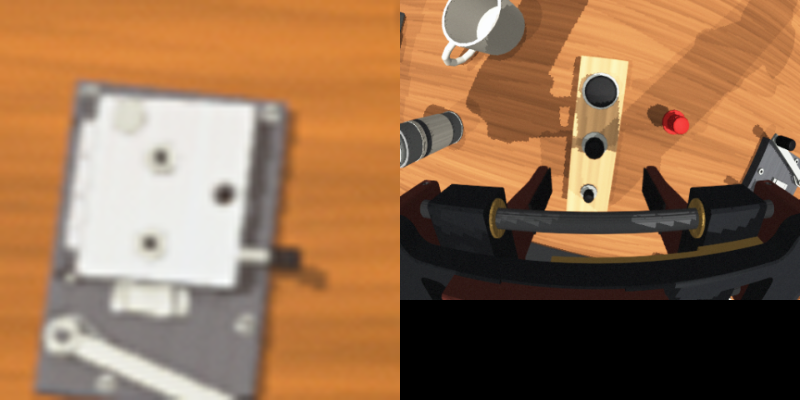

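Top view: leaf is down (hole at (224,194) in the crop), still sinking. The lever is at rest and the strap end is visible under the leaf. Wrist view: middle pin (594,145), between big (600,90) and small (588,192), with the red look-alike at (675,122) off the stand. I'll go down to the middle pin.

```bash
python3 -m handwheel '[1.5,-2,-40,0,0,0,0.8, 1.5,-2,-80,0,0,0,0.8, 1.5,-2,-105,0,0,0,0.8, 1.5,-2,-110,0,0,0,0.8, 1.5,-2,-110,0,0,0,0.8, 1.5,-2,-110,0,0,0,0, 1.5,-2,-110,0,0,0,0, 1.5,-2,-110,0,0,0,0, 1.5,-2,-110,0,0,0,0, 1.5,-2,-110,0,0,0,0, 1.5,-2,-110,0,0,0,0]' 25; python3 - <<'E'
from h import *
o=status.get_obs();print(o['tcp_pos'],o['contact_force'],o['finger_gap'],np.linalg.inv(camera_info('wrist')['world_to_cam'])[:3,3])
E
```

```text
time_s: 12.28
tcp_pos: [513.5, -261.4, 12.0]
ee_rot: [-0.005, -0.137, 0.991, 0.0]
contact_force: [0.5, 0.0, 0.3]
finger_gap: 21.3
[ 513.54777659 -261.38976046   12.0136295 ] [0.51298652 0.01971688 0.2899253 ] 21.28843557251276 [ 448.64268029 -279.7050251   212.23384915]
```

```bash
python3 -m handwheel '[0,0,30,0,0,0,0, 0,0,75,0,0,0,0, 0,0,80,0,0,0,0, 15,60,80,0,0,0,0, 25,110,80,0,0,0,0, 25,110,80,0,0,0,0, 25,110,80,0,0,0,0]' 45; python3 - <<'E'
from h import *
o=status.get_obs();print(o['tcp_pos'],o['contact_force'],o['finger_gap'])
for n,p in(('top',[563.6,29.2,41]),('scene',[563.6,29.2,41])):
    cap(n); im,d,P=cloud(n); u,v=proj(n,p); U,V=int(round(u)),int(round(v))
    k=5; c=255.-im[V-k:V+k+1,U-k:U+k+1].max(-1); c=np.clip(c-np.median(c)-25,0,None)
    yy,xx=np.mgrid[V-k:V+k+1,U-k:U+k+1]; cu,cv=(c*xx).sum()/c.sum(),(c*yy).sum()/c.sum()
    print(n,(u,v),(cu,cv),ray(n,cu,cv,41).round(1)); print(im[V-k:V+k+1,U-k:U+k+1].max(-1))
    m=(abs(P[...,0]-565)<40)&(abs(P[...,1]-70)<40);A=P[m];A=A[(A[:,2]>25)&(A[:,2]<60)]
    C=np.linalg.lstsq(np.c_[A[:,:2]-[565,70],np.ones(len(A))],A[:,2],rcond=None)[0];print('leaf plane slope,z',C.round(3))
E
```

```text
time_s: 13.15
tcp_pos: [537.8, -151.9, 91.3]
ee_rot: [-0.006, -0.137, 0.991, -0.0]
contact_force: [0.5, -0.4, -1.6]
finger_gap: 21.2
[ 537.75645053 -151.90619811   91.29804917] [ 0.45452364 -0.40791286 -1.62602604] 21.190953699135292
top (np.float64(229.7016946527496), np.float64(182.44589061115263)) (np.float64(232.34361805781097), np.float64(182.61545956479375)) [563.3  21.   41. ]
[[240 238 239 239 239 239 239 241 240 203 122]
 [240 239 240 240 240 241 241 242 240 197 118]
 [240 240 240 238 236 236 239 243 234 182 112]
 [240 239 232 206 182 190 223 239 232 172 109]
 [241 236 206 146 109 119 175 225 219 155 105]
 [241 230 176 104  71  84 144 207 203 136  96]
 [241 231 179 111  89 110 166 216 201 130  95]
 [241 239 214 166 146 163 206 234 207 127  93]
 [241 241 238 228 219 225 238 242 205 121  92]
 [240 240 241 240 239 241 243 243 200 116  91]
 [239 240 240 240 241 242 242 235 183 109  94]]
leaf plane slope,z [-5.0000e-03 -6.0000e-02  4.0608e+01]
scene (np.float64(284.6248857238507), np.float64(186.5536549884607)) (np.float64(282.8736333587592), np.float64(189.48080345792016)) [568.2  15.1  41. ]
[[214 215 215 213 215 216 218 216 212 209 211]
 [213 214 213 215 214 214 214 217 217 214 211]
 [214 212 212 208 203 208 204 214 216 217 215]
 [212 214 200 149 144 142 155 186 209 214 216]
 [206 214 169 104  98  98  88 136 206 210 214]
 [ 89 174 197 127  66  55  86 187 211 214 211]
 [ 89  89 147 207 175 170 204 210 211 212 212]
 [ 62  86  88 117 176 209 211 212 210 210 211]
 [ 39  52  76  90  88 146 206 210 211 210 209]
 [ 41  39  57  75  88  90 116 203 212 211 210]
 [ 59  80  59  43  52  85  88  89 172 207 210]]
leaf plane slope,z [-1.0000e-02 -4.7000e-02  4.1588e+01]
```

```bash
python3 - <<'E'
from h import *
for n,r in(('top',(3,9,2,7)),('scene',(3,6,2,8))):
    im,d,P=cloud(n); u,v=proj(n,[563.6,29.2,41]);U,V=int(round(u)),int(round(v)); a,b,c,e=r
    w=np.clip(205.-im[V-5+a:V-5+b,U-5+c:U-5+e].max(-1),0,None); yy,xx=np.mgrid[V-5+a:V-5+b,U-5+c:U-5+e]
    cu,cv=(w*xx).sum()/w.sum(),(w*yy).sum()/w.sum(); print(n,cu,cv,ray(n,cu,cv,41.6).round(1))
E
```

```text
top 229.1707509881423 182.2395256916996 [564.1  30.8  41.6]
scene 284.6730621642364 186.19800460475824 [563.   30.1  41.6]
```

```bash
python3 -m handwheel '[10,60,0,0,0,0,0, 18,120,0,0,0,0,0, 25.8,170,0,0,0,0,0, 25.8,182,0,0,0,0,0, 25.8,182,0,0,0,0,0, 25.8,182,-20,0,0,0,0, 25.8,182,-38,0,0,0,0, 25.8,182,-38,0,0,0,0]'; python3 - <<'E'
from h import *
o=status.get_obs();print(o['tcp_pos'],o['contact_force'],o['finger_gap'])
im,d=cap('scene'); w,_=cap('wrist')
u,v=proj('scene',[564,30,45]);u,v=int(u),int(v)
a=cv2.resize(im[v-40:v+32,u-48:u+48,::-1],(533,400),interpolation=cv2.INTER_CUBIC)
b=cv2.resize(w[170:330,170:340,::-1],(267,251)); b=np.vstack([b,np.zeros((149,267,3),np.uint8)])
cv2.imwrite('pics/c6.png',np.hstack([a,b]))
E
```

```text
time_s: 14.25
tcp_pos: [562.1, 26.8, 52.1]
ee_rot: [-0.008, -0.135, 0.991, -0.001]
contact_force: [-0.6, 0.4, -0.2]
finger_gap: 21.3
[562.08269821  26.79838983  52.07290529] [-0.5755291   0.36419345 -0.24145333] 21.254652979350688
```

View pics/c6.png

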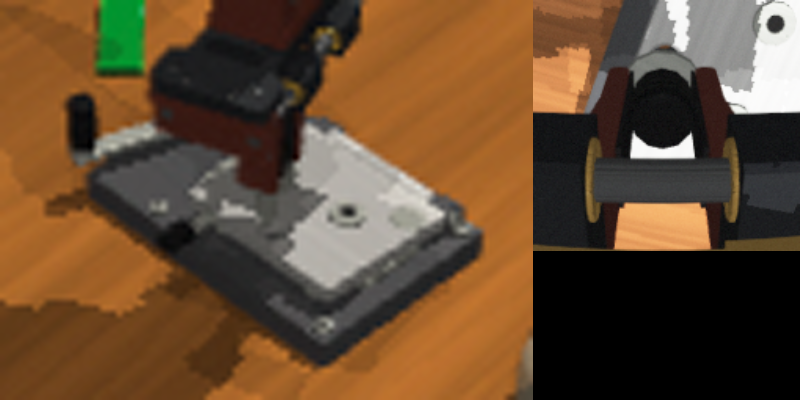

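```bash
python3 - <<'E'
from h import *
o=status.get_obs();print(o['tcp_pos'])
im,d,P=wcloud()
for v in range(194,206,2): print(v,[(u,*np.round(P[v,u]).astype(int).tolist(),int(im[v,u].max())) for u in range(244,266,3)])
E
```

```text
[563.4991792   27.78048027  53.58124279]
194 [(244, 557, 20, 44, 152), (247, 556, 22, 44, 149), (250, 555, 24, 44, 146), (253, 555, 26, 44, 151), (256, 555, 28, 43, 149), (259, 554, 30, 44, 148), (262, 553, 32, 44, 248), (265, 553, 35, 43, 246)]
196 [(244, 558, 20, 45, 148), (247, 558, 22, 44, 147), (250, 557, 24, 45, 151), (253, 556, 26, 45, 144), (256, 556, 29, 44, 145), (259, 555, 31, 44, 148), (262, 555, 33, 44, 247), (265, 554, 35, 45, 246)]
198 [(244, 560, 20, 45, 147), (247, 559, 23, 44, 144), (250, 559, 25, 44, 122), (253, 558, 27, 43, 114), (256, 558, 29, 43, 115), (259, 557, 31, 44, 215), (262, 556, 33, 44, 246), (265, 556, 36, 43, 248)]
200 [(244, 561, 21, 43, 145), (247, 561, 23, 42, 106), (250, 572, 28, 2, 74), (253, 572, 31, 2, 84), (256, 571, 33, 2, 66), (259, 559, 32, 43, 115), (262, 558, 34, 43, 215), (265, 557, 36, 44, 249)]
202 [(244, 563, 21, 44, 123), (247, 549, 21, 87, 87), (250, 548, 22, 88, 81), (253, 549, 24, 85, 75), (256, 548, 26, 85, 66), (259, 569, 35, 13, 63), (262, 559, 34, 43, 157), (265, 559, 36, 44, 238)]
204 [(244, 550, 19, 89, 94), (247, 549, 21, 90, 127), (250, 549, 22, 90, 125), (253, 549, 24, 89, 112), (256, 548, 26, 90, 105), (259, 547, 27, 90, 105), (262, 548, 30, 86, 89), (265, 560, 37, 44, 129)]
```

```bash
python3 -m handwheel '[1.5,2.7,0,0,0,0,0, 1.5,2.7,0,0,0,0,0, 1.5,2.7,-5,0,0,0,0, 1.5,2.7,-10,0,0,0,0, 1.5,2.7,-14,0,0,0,0, 1.5,2.7,-17,0,0,0,0, 1.5,2.7,-17,0,0,0,0]'; python3 -c "
from rig import status;o=status.get_obs();print(o['tcp_pos'],o['contact_force'],o['moment'],o['finger_gap'])"
```

```text
time_s: 15.22
tcp_pos: [564.8, 30.4, 36.2]
ee_rot: [-0.006, -0.135, 0.991, -0.0]
contact_force: [-0.2, -0.5, -0.3]
finger_gap: 21.1
[564.76663986  30.38472212  36.2459945 ] [-0.2209243  -0.52893606 -0.33184045] [0.00327587 0.01759303 0.04530417] 21.14826223459377
```

```bash
python3 -m handwheel '[0,0,-4,0,0,0,0, 0,0,-8,0,0,0,0, 0,0,-12,0,0,0,0, 0,0,-16,0,0,0,0, 0,0,-20,0,0,0,0, 0,0,-20,0,0,0,0]'; python3 -c "
from rig import status;o=status.get_obs();print(o['tcp_pos'],o['contact_force'],o['moment'],o['finger_gap'])"
```

```text
time_s: 15.98
tcp_pos: [564.6, 30.1, 15.8]
ee_rot: [-0.007, -0.135, 0.991, -0.001]
contact_force: [0.2, -2.9, -1.7]
finger_gap: 21.3
[564.62731175  30.10245518  15.84674599] [ 0.22839526 -2.93742189 -1.73092176] [-0.34126281 -0.1281293   0.03462516] 21.34930470902616
```

```bash
python3 -m handwheel '[0,-1,-2,0,0,0,0, 0,-1,-4,0,0,0,0, 0,-1,-6,0,0,0,0, 0,-1,-8,0,0,0,0, 0,-1,-9,0,0,0,0, 0,-1,-9,0,0,0,0]' 60; python3 -c "
from rig import status;o=status.get_obs();print(o['tcp_pos'],o['contact_force'],o['moment'],o['finger_gap'])"
```

```text
time_s: 16.73
tcp_pos: [564.5, 28.9, 7.1]
ee_rot: [-0.007, -0.135, 0.991, -0.001]
contact_force: [-2.3, -1.3, 5.8]
finger_gap: 21.0
[564.51237445  28.94890455   7.05980554] [-2.2724535  -1.33624249  5.81743786] [-0.2348045   0.47474353  0.00619322] 20.950919059347985
```

```bash
python3 -m handwheel '[0,0,-1.5,0,0,0,0, 0,0,-3,0,0,0,0, 0,0,-4,0,0,0,0, 0,0,-4,0,0,0,0]'; python3 -c "
from rig import status;o=status.get_obs();print(o['tcp_pos'],o['contact_force'],o['moment'],o['finger_gap'])"
```

```text
time_s: 17.23
tcp_pos: [564.7, 28.9, 6.5]
ee_rot: [-0.007, -0.135, 0.991, -0.0]
contact_force: [-13.6, -0.8, 36.8]
finger_gap: 21.0
[564.71332646  28.93471587   6.50316313] [-13.63183896  -0.79883517  36.84368569] [-0.18274267  2.9472535   0.03696414] 21.01620124196517
```

```bash
python3 -m handwheel '[-1.2,0,-2.5,0,0,0,0, -1.2,0,-2.5,0,0,0,0, -1.2,0,-2.5,0,0,0,0, -1.2,0,-2.5,0,0,0,0, -1.2,0,-2.5,0,0,0,0, -1.2,0,-2.5,0,0,0,0]'; python3 - <<'E'
from h import *
o=status.get_obs();print(o['tcp_pos'],o['contact_force'],o['moment'],o['finger_gap'])
im,d=cap('scene');im,d,P=cloud('scene');o=status.get_obs();print(o['contact_force'])
m=(abs(P[...,0]-590)<25)&(abs(P[...,1]-70)<40)&(P[...,2]>25)&(P[...,2]<60);A=P[m];A=A[abs(A[:,2]-np.median(A[:,2]))<4]
C=np.linalg.lstsq(np.c_[A[:,:2]-[565,70],np.ones(len(A))],A[:,2],rcond=None)[0];print('leaf plane slope,z',len(A),C.round(3))
u,v=proj('scene',[540,50,45]);u,v=int(u),int(v)
cv2.imwrite('pics/s7.png',cv2.resize(im[v-48:v+48,u-64:u+64,::-1],(800,600),interpolation=cv2.INTER_CUBIC))
E
```

```text
time_s: 17.98
tcp_pos: [564.7, 29.0, 6.7]
ee_rot: [-0.005, -0.135, 0.991, -0.0]
contact_force: [-7.1, -1.7, 26.2]
finger_gap: 21.3
[564.71963712  28.99559301   6.68397302] [-7.07802161 -1.68876571 26.21227916] [-0.29376936  1.69634295  0.06395157] 21.301280480892373
[-7.72347488 -1.39688173 26.45907102]
leaf plane slope,z 238 [-9.0000e-03 -6.0000e-03  3.8878e+01]
```

View pics/s7.png

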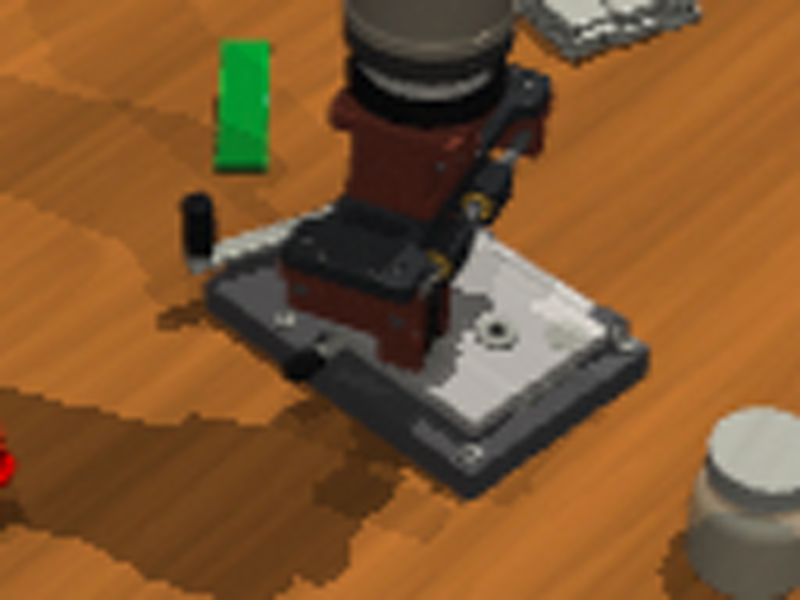

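The leaf slope fell from about 0.05 to 0.006. The pin has hit a hard stop with 26 N of downward push, and the lever grip is at rest at (198,225). Handing in with the push held.

```bash
python3 -c "
from rig import status,ticket
print(ticket.job_done());o=status.get_obs();print(o['time_s'],o['tcp_pos'],o['contact_force'],o['finger_gap'])"
```

```text
the job is handed in; nothing more can be done
None
the job is handed in; nothing more can be done
```

I handed the job in at about 18 s, still gripping the pin and bearing down on it. The system gave no verdict.

**What I did**
- I swung the lever to its stop, which pushed the strap home, then let it spring back.
- I tipped the leaf shut and took the middle pin from the stand.
- I pushed the pin through the leaf into the base until it met a hard stop.

**Last checks**
- **Push:** about 26 N downward, with the knob held at a 21.3 mm opening and a 60 N grip setting.
- **Leaf:** its measured slope was about 0.006, down from about 0.05 when it rested on its plungers, so it reads shut.
- **Pin:** the shoulder works out at about 37 mm above the bench. The gripper was within about 1 mm of the camera estimate of the hole. The pin's own tilt was not measured; the tool was within about 1° of straight down.
- **Lever and strap:** the lever is at rest in the last picture. I last saw the strap home just before closing the leaf, judged by eye. One attempt to check it by depth only hit the gripper.
- **Other things:** nothing else was touched on purpose. I did not measure the other two pins or the bench items again at the end.

**What failed or disagreed**
- **Height reading:** the reported tool height was about 38 mm lower than the cameras showed. My first pinch at the lever closed on air, so I worked from the cameras after that.
- **Side load:** about 7 N sideways remains at the seated pin. It was 13.6 N before I eased it.
- **Height scatter:** the last depth reading put the leaf's face near 39 mm, against a nominal 37 mm. That is about the 2 mm calibration error.

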